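# Screw the cover back on the work light and switch it on

### The job

Put the opal cover back on the neck of the yellow work light: turn it back until it drops into its thread, then screw it forward until it is fully home. Let go of it and then rock the light's switch over to on. Leave the other things on the bench where they are.

Things in the scene. Friction and masses are not known exactly. Their poses are not given: they have to be found in the camera images.
- lamp: Yellow battery work light with black rubber foot, 96 x 194 x 42 mm (x, y, z), heavy, does not move. Origin: centre of its underside, on the worktop; z up, long side along its y. Its flat top is 42 mm up. At its +y end stands a round threaded metal neck, at its -y end a black rocker switch.
- neck_top (a point): Centre of the top face of the light's upright metal neck, 67 mm above the worktop and 55 mm from the lamp's origin towards its +y; axes as the lamp's. The neck is 36 mm across, 46 mm over its thread, with a 2.5 mm bevel round its top.
- cover_mid (a point): Centre (half-way up, on the axis) of the opal white round cover with ribbed black collar: 55 mm across, 71 mm tall, about 90 g; z up. It stands mouth down on the worktop, domed top up. Grip it across the smooth white sides, at this height or up to 15 mm above it. Turning it in the thread takes up to about 0.4 N m.
- rocker (a joint): Angle of the rocker switch, rad: 0 = off (the end with the green dot stands up), 0.4 = on (that end is down). A spring snaps it to the nearer end either side of 0.2 and holds it there.
- rocker_on (a point): Green dot on top of the black rocker (24 x 38 mm, long side along the lamp's y), at the end away from the neck, 12.5 mm from the pivot, about 56 mm above the worktop when off: press it straight down. About 4 N and half of its 5 mm travel tip it over.
- mug: Navy mug, bystander, 62 mm tall; origin at the centre of its underside.
- tape: Roll of brown packing tape lying flat, bystander, 79 mm across, 37 mm tall; origin at the centre of its underside.
- stapler: Red stapler, bystander, 120 x 32 x 44 mm; origin at the centre of its underside.
- tickets: White pad of tickets, bystander, 60 x 85 x 19 mm; origin at the centre of its underside.
- neck_foot (a point): Foot of the neck on its axis, 42 mm above the worktop. Thread: three equal right-handed ramps, tops 18 mm above this point, with 36 degree gaps between them to let the cover's lugs down. A stop rib at each ramp's low end stands 4.5 mm above the ramp, so a cover lying on the ramps cannot be turned forward into the thread. Springy black rubber seal round the foot, 59 mm across, 6 mm high.
- cover_lip (a point): Centre of the collar's lower edge, 35.5 mm below cover_mid. The collar is open below, 24 mm deep, 49 mm bore, with three inward lugs, 7 mm wide, 7 mm above the edge (tips on a 39 mm circle): 1.5 mm play round the neck. Set on the neck it mostly rests with its lugs on ramps or ribs, this point 13 to 18 mm above neck_foot.
- seal (a joint): How far the rubber seal is squeezed, m (0 free, about 0.003 with the cover home). Turned back (anticlockwise from above) up to 100 degrees the cover drops, lying loose on the seal: cover_lip 6 mm above neck_foot; farther back is a stop. Then turned forward (clockwise) 65 to 95 degrees the thread draws it down to a firm stop, cover_lip 3 mm above neck_foot, and holds it when let go.
There are look-alikes about, which are no part of the job. What is shaped like the part that bears cover_mid but purple or turquoise is not meant.

How it is judged (in metres and radians):
On the way, in this order (a step that is already met when the one before it is completed fails the run):
1. the cover has dropped into the thread on the neck (cover_mid less than 18 mm above neck_top and within 3 mm of its axis) (z of cover_mid in the frame of neck_top below 0.018 m and horizontal distance between cover_mid and neck_top below 0.003 m), for 0.1 s.
2. the cover is screwed home (cover_mid less than 14.4 mm above neck_top) and holds there let go (z of cover_mid in the frame of neck_top below 0.0144 m and horizontal distance between cover_mid and neck_top below 0.003 m and contact force between the fingers and cover below 0.2 N), for 0.3 s.
3. the switch is on (value of joint rocker above 0.36 rad), for 0.2 s.
At the end, for the whole second after the job is handed in: The cover is screwed home on the neck: its centre less than 14.4 mm (fully home it is 13.1 to 13.6 mm) above the neck's top, within 3 mm of its axis, upright within 0.06 rad. The switch is on (rocker above 0.36 rad) (z of cover_mid in the frame of neck_top below 0.0144 m and horizontal distance between cover_mid and neck_top below 0.003 m and angle between cover_mid's own z axis and vertical below 0.06 rad and value of joint rocker above 0.36 rad); the robot touches nothing.
It fails at once if a bystander (mug, tape roll, stapler, ticket pad) is shifted by more than 30 mm (distance of any of mug, tape, stapler, tickets from where it was at the start of the episode above 0.03 m).
It also fails if it takes over 72 s, if anything falls off the work surface, if the arm or the gripper's body presses on something with over 40 N, if the wrist force passes 120 N, or if a joint passes its speed limit or range.

### The arm

A 6-joint arm with a two-finger parallel gripper is mounted at the origin on a cart in front of the work surface, level with it; the furniture and walls round the work are solid. World frame = base frame: x ahead of the robot, y to its left, z up, the work surface at z = 0. Lengths are in mm, angles in rad, forces in N, time in s.
With the tool pointing down it reaches from about 300 to 875 mm from the base axis. Payload 6.4 kg.
Tool frame: the origin (TCP) lies on the centre line of the jaws, within the pads' length; the fingertips stand 19 mm ahead of it and the grasp point (between the pads) is the TCP; z points along the fingers, y is the line along which they close (so a half turn about z gives the same grasp; the last joint's range is limited). The gripper opens to 85 mm and grips with 20 to 120 N. Pads are 22 mm wide; open, the fingers measure 114 mm over their backs; the gripper's body (76 mm by 85 mm) begins 54 mm behind the grasp point. The pads swing forward as they close: fully open they stand 13 mm farther back than shut.
Start: joints at [0.916, 0.181, 1.607, -0, 1.354, -0.206], TCP at [249.475, 518.077, 250.288] pointing down, gripper open.
Joint ranges: [-2.99, 2.99], [-0.89, 2.07], [0.3, 2.58], [-1.14, 4.28], [0, 2.63], [-3.12, 3.12]. Speed limits (rad/s): [2.57, 2.57, 3.01, 3.14, 3.14, 3.14].

### API

Orientations are given as a unit quaternion [w, x, y, z].
In Python, from bench import r, jaws, planner, telemetry, viewer, job gives the robot as it stands. Calls block until the motion is done:
- r.move_ptp(position, orientation): joint-space move of the TCP to a pose.
- r.movel(position, ori=None, rate=150, f_stop=None): straight line of the TCP; ori=None keeps the orientation; rate is the mean speed in mm/s. With f_stop (N) it stops when the force on the tool has changed by that much, and returns True; else False.
- r.movej(angles): joint-space move.
- jaws.move_gripper(opening): finger opening in mm; the grip force is fixed at half the most; returns when the fingers have stopped.
- r.wait(seconds).
- planner.ik(position, orientation): joint angles nearest the present ones, or None.
- telemetry.sense(): the state.
- viewer.read_camera(name): name is "scene" or "side" or "wrist"; returns a dict with "pixels" (480x640x3 uint8, blue, green, red), "depth" (480x640 float32, mm along the optical axis (not along the pixel's ray), 0 where there is no reading), "mtx" (3x3 intrinsics, pixels), "cam_to_world" (4x4, takes a point from camera to world coordinates); the wrist camera has in their place "hand_eye" (4x4, takes a point from camera to tool coordinates, whose origin is the TCP and whose axes are the flange's). Camera axes: x right, y up, looking along -z (the intrinsics and any distortion apply to the point x, -y, -z); pixel columns grow to the right and rows downward; lengths in mm; the calibration is good to about 2 mm. A picture is of the moment at which its call begins: read the wrist's pose just before it.
A pose or a line that the arm cannot do raises r.IKError and nothing moves.
- job.sign_off(): hands the job in; it is judged then, once.
The state is a dict: "clock": time; "qpos": joint angles; "dq": joint speeds; "tau": joint torques, N m; "tcp_pos": TCP position; "tcp_rot": TCP orientation; "ft_force": force on the tool from outside, world axes, zero at the start; "wrist_torque": the same for the moment, N m; "finger_gap": finger opening in mm; "gripper_force": force on a finger pad.
Only numpy, scipy, OpenCV 4.12 (cv2) and the standard library are available. Lean on these libraries where they do the work, as an engineer would, in place of code of your own. Each camera call takes 0.05 s, during which the arm holds its last target. There are 200 camera calls.

## Working session

There is one attempt and no reset: what is moved stays moved. The work goes in short steps, each a Python script; the robot and the scene stay as the last script left them, time stands still between calls to the robot, and variables do not carry over. Pictures are saved under pics/ and viewed, at most 10 in all, crops included, and the job is handed in when it is done.

```bash
mkdir -p pics; ls; python3 - <<'E'
from bench import r, jaws, planner, telemetry, viewer, job
import cv2, numpy as np, pickle
s=telemetry.sense(); print(s)
for n in("scene","side"):
    c=viewer.read_camera(n); pickle.dump(c,open(f"pics/{n}.pkl","wb"))
    cv2.imwrite(f"pics/{n}.png",c["pixels"]); print(n,c.keys(),c["mtx"],c["cam_to_world"])
E
```

```text
pics
{'clock': 0.0, 'qpos': array([ 9.15696992e-01,  1.81562626e-01,  1.60802917e+00,  1.83682182e-06,
        1.35381024e+00, -2.06319967e-01]), 'dq': array([ 0.00090115, -0.00222897, -0.00152505,  0.00107698, -0.00010785,
        0.00023547]), 'tau': array([ 1.91892890e-03, -4.44872510e+01, -3.51342559e+01, -2.22180297e-04,
        9.00254556e-03,  4.44660066e-05]), 'tcp_pos': array([249.13442991, 517.63185484, 249.36176842]), 'tcp_rot': array([-3.78537431e-04,  2.22511490e-01,  9.74929648e-01, -8.21690671e-04]), 'ft_force': array([-0.36620167, -0.55797591,  0.54369417]), 'wrist_torque': array([ 0.03228453,  0.03145766, -0.02779112]), 'gripper_force': 0.0, 'finger_gap': 85.6582055589233}
scene dict_keys(['pixels', 'depth', 'mtx', 'cam_to_world']) [[593.63062455   0.         335.84441379]
 [  0.         593.63062455 240.44220132]
 [  0.           0.           1.        ]] [[ 7.39668261e-01  4.77008065e-01 -4.74714829e-01 -2.49288002e+02]
 [-6.72860094e-01  5.11351917e-01 -5.34582558e-01 -8.13717651e+02]
 [-1.22538539e-02  7.14830415e-01  6.99190475e-01  1.12379366e+03]
 [ 0.00000000e+00  0.00000000e+00  0.00000000e+00  1.00000000e+00]]
side dict_keys(['pixels', 'depth', 'mtx', 'cam_to_world']) [[464.62864599   0.         322.37297808]
 [  0.         464.62864599 239.63953543]
 [  0.           0.           1.        ]] [[ 9.99723847e-01  7.92951420e-03  2.21212976e-02  5.02394356e+02]
 [ 1.35302956e-02  5.75430450e-01 -8.17738790e-01 -9.84497429e+02]
 [-1.92135396e-02  8.17812277e-01  5.75164255e-01  7.56806569e+02]
 [ 0.00000000e+00  0.00000000e+00  0.00000000e+00  1.00000000e+00]]
```

View pics/scene.png

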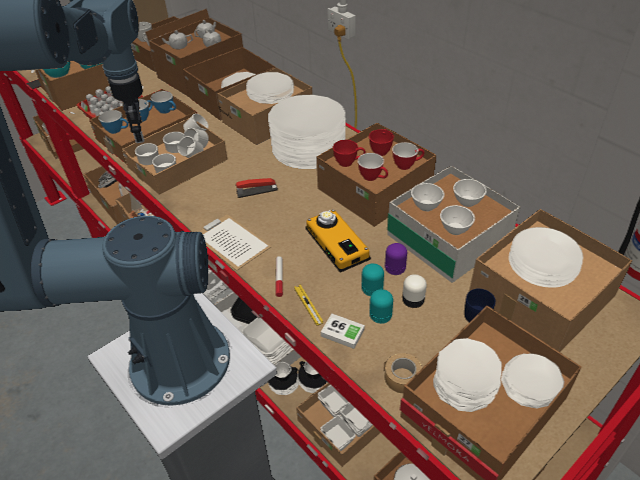

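View pics/side.png

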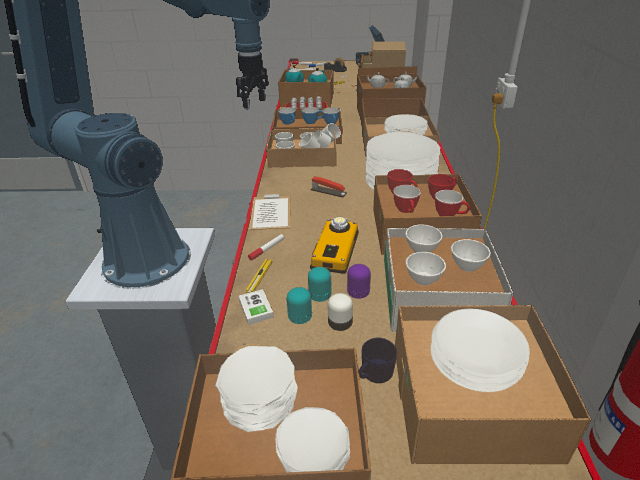

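The scene view shows the yellow lamp at (337,240), neck at (326,220) and switch at (349,250). The cover candidates are opal white at (414,290), turquoise at (373,278) and (381,305), and purple at (396,258). The white one with the black collar fits the description. In the side view it is at (340,310). I'll confirm it in an enlarged crop and measure it.

```bash
cat > h.py <<'E'
import cv2, numpy as np, pickle
def cloud(c, T=None):
    K=c["mtx"]; d=c["depth"]; T=c["cam_to_world"] if T is None else T
    v,u=np.mgrid[:d.shape[0],:d.shape[1]]
    p=np.stack([(u-K[0,2])/K[0,0]*d,-(v-K[1,2])/K[1,1]*d,-d,np.ones_like(d)],-1)
    w=(p@T.T)[...,:3]; w[d==0]=np.nan
    return w
E
python3 - <<'E'
from h import *
from scipy.optimize import least_squares
a=pickle.load(open("pics/scene.pkl","rb")); b=pickle.load(open("pics/side.pkl","rb"))
A=cv2.resize(a["pixels"][200:330,300:440],None,fx=3.5,fy=4,interpolation=cv2.INTER_CUBIC)
B=cv2.resize(b["pixels"][210:340,280:380],None,fx=3,fy=4,interpolation=cv2.INTER_CUBIC)
cv2.imwrite("pics/crop1.png",np.hstack([A,B]))
for n,c,(x0,y0,x1,y1),lp,box in(("scene",a,(400,272,430,308),(326,220),(300,205,375,275)),("side",b,(325,292,356,330),(340,225),(308,215,362,273))):
    w=cloud(c); 
    q=w[y0:y1,x0:x1].reshape(-1,3); q=q[(q[:,2]>8)&(q[:,2]<80)]
    f=q[(q[:,2]<45)]
    s=least_squares(lambda p:np.hypot(f[:,0]-p[0],f[:,1]-p[1])-27.3,f[:,:2].mean(0)+[5,10],loss='soft_l1')
    print(n,"cover",s.x,np.abs(s.fun).mean(),"ztop",np.nanmax(q[:,2]))
    hsv=cv2.cvtColor(c["pixels"],cv2.COLOR_BGR2HSV); m=np.zeros(w.shape[:2],bool); x0,y0,x1,y1=box; m[y0:y1,x0:x1]=1
    t=w[m&(w[...,2]>36)&(w[...,2]<48)][:,:2]
    print("lamp",cv2.minAreaRect(t.astype(np.float32)),len(t),"floor",np.nanmedian(w[m&(abs(w[...,2])<12)][:,2]))
    k=w[m&(w[...,2]>60)&(w[...,2]<75)]; print("neck",k.mean(0),len(k),cv2.minEnclosingCircle(k[:,:2].astype(np.float32)))
    # tall obstacles around
    for z in (50,90,130):
        o=w[(w[...,2]>z)&(w[...,0]>250)&(w[...,0]<700)&(abs(w[...,1])<350)]
        if len(o): print(z,np.unique((o[:,:2]//50*50).astype(int),axis=0).tolist())
E
```

```text
scene cover [ 513.791069   -234.17094387] 1.2230863431604049 ztop 73.9805545123329
lamp ((542.6896362304688, 21.469459533691406), (193.169189453125, 175.1582489013672), 75.77101135253906) 1342 floor -1.938181204550574
neck [498.76227241 -27.75901548  66.00559005] 256 ((511.318359375, -30.863126754760742), 134.9720916748047)
50 [[350, -250], [400, -250], [400, -200], [400, -150], [450, -300], [450, -250], [450, -200], [450, -150], [450, -50], [450, 50], [500, -300], [500, -250], [500, -200], [500, -150], [500, -50], [500, 50], [500, 100], [550, -350], [550, -200], [550, -150], [600, -350], [600, -300], [600, -250], [600, -200], [600, -150], [600, -100], [600, -50], [600, 0], [600, 50], [600, 100], [600, 150], [600, 200], [600, 250], [600, 300], [650, -350], [650, -300], [650, -250], [650, -200], [650, -150], [650, -100], [650, -50], [650, 0], [650, 50], [650, 100], [650, 150], [650, 200], [650, 250], [650, 300]]
90 [[600, -350], [600, -300], [600, -250], [600, -200], [600, -150], [600, -100], [600, -50], [600, 0], [600, 50], [600, 100], [600, 150], [600, 200], [600, 250], [600, 300], 
[... 1047 characters left out ...]
, 150], [600, 200], [600, 250], [600, 300], [650, -350], [650, -300], [650, -250], [650, -200], [650, -150], [650, -100], [650, -50], [650, 0], [650, 50], [650, 100], [650, 150], [650, 200], [650, 250], [650, 300]]
90 [[600, -350], [600, -300], [600, -250], [600, -200], [600, -150], [600, -100], [600, -50], [600, 0], [600, 50], [600, 100], [600, 150], [600, 200], [600, 250], [600, 300], [650, -350], [650, -300], [650, -250], [650, -200], [650, -150], [650, -100], [650, -50], [650, 0], [650, 50], [650, 100], [650, 150], [650, 200], [650, 250], [650, 300]]
130 [[600, 300], [650, -250], [650, -200], [650, -150], [650, -100], [650, 50], [650, 100], [650, 150], [650, 200], [650, 250], [650, 300]]
```

View pics/crop1.png

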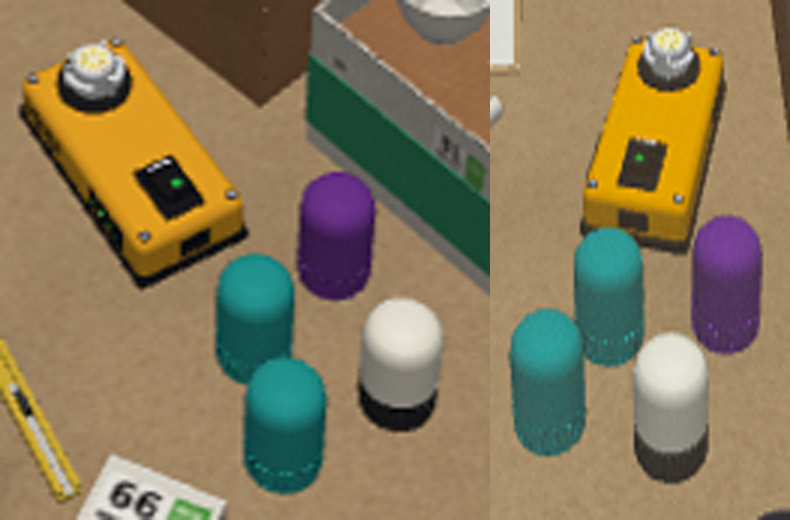

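The crop confirms it: the white cover with the black collar, at crop (400,365), is the one meant. The green dot is at crop (176,183), on the switch end away from the neck. Next I'll refine both positions with the wrist camera.

```bash
cat >> h.py <<'E'
from scipy.spatial.transform import Rotation as R
from bench import r, jaws, planner, telemetry, viewer, job
def down(yaw):   # yaw deg; tool y axis = (sin yaw, -cos yaw)
    q=(R.from_euler('z',yaw,degrees=True)*R.from_euler('x',180,degrees=True)).as_quat()
    return q[[3,0,1,2]]
def tool():
    s=telemetry.sense(); T=np.eye(4); q=s["tcp_rot"]; T[:3,:3]=R.from_quat(q[[1,2,3,0]]).as_matrix(); T[:3,3]=s["tcp_pos"]; return T
def wrist(name):
    T=tool(); c=viewer.read_camera("wrist"); c["cam_to_world"]=T@c["hand_eye"]
    pickle.dump(c,open(f"pics/{name}.pkl","wb")); cv2.imwrite(f"pics/{name}.png",c["pixels"]); return c
E
python3 - <<'E'
from h import *
for yw in(-90,0,90,180):
    print(yw,[np.round(planner.ik(p,down(yw)),2).tolist() if planner.ik(p,down(yw)) is not None else None for p in([508,31,300],[514,-234,280],[520,85,120])])
r.move_ptp([490,30,300],down(0)); r.wait(.3); c=wrist("w1"); print(c["hand_eye"].round(3),c["mtx"][0])
r.move_ptp([500,-225,280],down(0)); r.wait(.3); c=wrist("w2")
s=telemetry.sense(); print(s["clock"],s["tcp_pos"],s["qpos"],s["ft_force"])
a=cv2.imread("pics/w1.png"); b=cv2.imread("pics/w2.png")
cv2.imwrite("pics/w12.png",np.hstack([cv2.resize(i,(400,300)) for i in(a,b)]))
E
```

```text
-90 [[-0.17, -0.01, 1.71, -0.0, 1.44, 2.97], [-0.64, 0.13, 1.6, -0.0, 1.41, 2.5], [-0.06, 0.23, 1.83, -0.0, 1.08, 3.08]]
0 [[-0.17, -0.01, 1.71, -0.0, 1.44, 1.4], [-0.64, 0.13, 1.6, -0.0, 1.41, 0.93], [-0.06, 0.23, 1.83, -0.0, 1.08, 1.51]]
90 [[-0.17, -0.01, 1.71, 0.0, 1.44, -0.17], [-0.64, 0.13, 1.6, 0.0, 1.41, -0.64], [-0.06, 0.23, 1.83, -0.0, 1.08, -0.06]]
180 [[-0.17, -0.01, 1.71, 0.0, 1.44, -1.74], [-0.64, 0.13, 1.6, 0.0, 1.41, -2.21], [-0.06, 0.23, 1.83, 0.0, 1.08, -1.63]]
[[-1.00000e-03  9.64000e-01  2.67000e-01  6.72100e+01]
 [ 1.00000e+00  1.00000e-03  0.00000e+00  9.10000e-02]
 [ 0.00000e+00  2.67000e-01 -9.64000e-01 -1.24206e+02]
 [ 0.00000e+00  0.00000e+00  0.00000e+00  1.00000e+00]] [360.64899506   0.         319.23509941]
3.775 [ 500.30995546 -224.16215339  280.23486655] [-6.37805469e-01  9.60812971e-02  1.64092604e+00  2.90457705e-05
  1.40417509e+00  9.31550250e-01] [0.06492013 1.04067886 0.47639704]
```

View pics/w12.png

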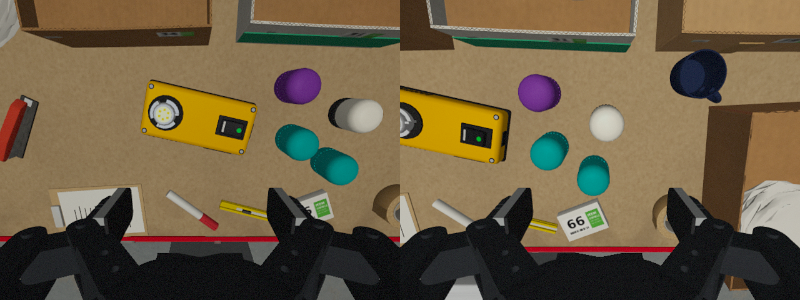

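w1 (left) shows the lamp, with the neck at (163,113) and the switch at (232,128). In w2 (right) the white cover is at (606,123), with the purple and turquoise look-alikes to its left and below. Next: fits and grasp clearances.

```bash
python3 - <<'E'
from h import *
from scipy.optimize import least_squares
c=pickle.load(open("pics/w1.pkl","rb")); w=cloud(c); m=np.zeros(w.shape[:2],bool); m[120:255,215:420]=1
print("floor",np.nanmedian(w[m&(abs(w[...,2])<15)][:,2]))
hsv=cv2.cvtColor(c["pixels"],cv2.COLOR_BGR2HSV)
ye=m&(hsv[...,0]>15)&(hsv[...,0]<30)&(hsv[...,1]>150)&(w[...,2]>37)&(w[...,2]<48)
rect=cv2.minAreaRect(w[ye][:,:2].astype(np.float32)); print("lamp rect",rect,"ztop",np.median(w[ye][:,2]))
k=w[m&(w[...,2]>62)&(w[...,2]<72)]; print("neck top",cv2.minEnclosingCircle(k[:,:2].astype(np.float32)),k.mean(0),len(k))
g=m&(hsv[...,0]>45)&(hsv[...,0]<75)&(hsv[...,1]>120)&(hsv[...,2]>90)&(w[...,2]>45); print("dot",w[g].mean(0),g.sum(),np.argwhere(g).mean(0))
c=pickle.load(open("pics/w2.pkl","rb")); w=cloud(c); hsv=cv2.cvtColor(c["pixels"],cv2.COLOR_BGR2HSV)
for n,(u,v) in dict(cover=(330,197),purple=(222,148),t1=(238,241),t2=(310,280),mug=(478,118)).items():
    q=w[v-45:v+45,u-45:u+45].reshape(-1,3); 
    near=w[v,u,:2]; q=q[(np.hypot(*(q[:,:2]-near).T)<42)]
    top=q[q[:,2]>60]; f=q[(q[:,2]>10)&(q[:,2]<50)]
    s=least_squares(lambda p:np.hypot(f[:,0]-p[0],f[:,1]-p[1])-27.3,near,loss='soft_l1')
    print(n,w[v,u],"top mean",top.mean(0) if len(top) else 0,"circ",cv2.minEnclosingCircle(top[:,:2].astype(np.float32)) if len(top) else 0,"side fit",s.x,np.abs(s.fun).mean(),len(f))
E
```

```text
floor 0.735159015477791
lamp rect ((508.6932067871094, 33.0177001953125), (188.1101531982422, 90.93551635742188), 77.33904266357422) ztop 42.47487763416876
neck top ((520.6531372070312, 86.73281860351562), 22.831323623657227) [521.13687059  86.16036924  67.3779553 ] 1106
dot [493.88260534 -33.89521991  57.72437908] 53 [208.35849057 381.9245283 ]
cover [ 520.86472398 -233.9480025    72.22634116] top mean [ 518.43185585 -234.70065865   68.69073328] circ ((517.2368774414062, -234.8422393798828), 26.831798553466797) side fit [ 516.8039958 -234.9057036] 0.17438982674856007 89
purple [ 564.45821544 -137.28260229   71.74862991] top mean [ 563.54395662 -132.54238474   68.65187869] circ ((563.1746215820312, -130.93472290039062), 26.618852615356445) side fit [ 562.99729901 -130.48846257] 0.20313386108081058 333
t1 [ 478.48498996 -146.33595899   71.13629071] top mean [ 471.88559461 -142.35323093   68.58341219] circ ((469.43255615234375, -140.7454833984375), 26.853679656982422) side fit [ 469.31541846 -140.51762343] 0.23781265270180696 456
t2 [ 438.36924987 -214.95759533   70.1780175 ] top mean [ 428.16210256 -213.8610651    68.55210958] circ ((425.0621032714844, -213.74644470214844), 26.800607681274414) side fit [ 424.70640423 -213.68315666] 0.2649230310893391 485
mug [ 594.3352344  -389.54047936    6.99077014] top mean [ 595.2022575  -389.00772202   62.2051048 ] circ ((589.8824462890625, -373.43280029296875), 34.03955841064453) side fit [ 591.19865502 -376.18090422] 3.8332867442072613 2123
```

The cover is at (517,-235) and the neck at (520.8,86.6); both fits agree with the stated geometry. I'll centre the cover in the jaws with two squeezes at crossed yaws. Then I'll look again from above, so that the known cover position gives the camera bias.

```bash
python3 - <<'E'
from h import *
from scipy.optimize import least_squares
P=[517,-235]
r.move_ptp(P+[200],down(45)); r.movel(P+[42],rate=120)
jaws.move_gripper(48); s=telemetry.sense(); print(s["finger_gap"],s["tcp_pos"],s["ft_force"],s["gripper_force"])
jaws.move_gripper(74); q=telemetry.sense()["qpos"].copy()
r.movej(planner.ik(P+[42],down(-45)))
jaws.move_gripper(48); s=telemetry.sense(); print(s["finger_gap"],s["tcp_pos"],s["ft_force"],s["clock"])
jaws.move_gripper(74); r.movel(P+[120],rate=200)
# same view offset from cover as w1 had from neck
r.move_ptp([P[0]-30,P[1]-55,300],down(0)); r.wait(.3)
c=wrist("w3"); w=cloud(c); T=np.linalg.inv(c["cam_to_world"]); p=T@[*P,70,1]; K=c["mtx"]
u,v=int(K[0,2]+K[0,0]*p[0]/-p[2]),int(K[1,2]-K[1,1]*p[1]/-p[2]); print(u,v)
q=w[v-60:v+60,u-60:u+60].reshape(-1,3); q=q[np.hypot(*(q[:,:2]-P).T)<36]; top=q[q[:,2]>60]; f=q[(q[:,2]>8)&(q[:,2]<50)]
print(cv2.minEnclosingCircle(top[:,:2].astype(np.float32)),least_squares(lambda p:np.hypot(f[:,0]-p[0],f[:,1]-p[1])-27.4,P,loss='soft_l1').x,top[:,2].max(),telemetry.sense()["clock"])
E
```

```text
53.941576795099365 [ 517.55996015 -235.37026582   42.89978456] [-0.00701532  0.58364364  6.34496964] 62.988606691360474
54.006072949462784 [ 517.31545403 -235.23941463   42.36202781] [0.37375666 0.12098601 2.28223093] 8.45
263 183
((517.3018188476562, -236.33770751953125), 26.89763069152832) [ 517.20172831 -235.98581028] 73.91036351005334 10.5417
```

```bash
python3 - <<'E'
from h import *
P=[517.2,-235.1]; N=[520.6,87.0]
r.move_ptp(P+[130],down(-45)); r.movel(P+[42],rate=120); jaws.move_gripper(48)
s=telemetry.sense(); print(s["finger_gap"],s["tcp_pos"],s["ft_force"])
r.movel(P+[160],rate=150); r.move_ptp(N+[140],down(-45)); r.wait(.3)
s=telemetry.sense(); print("base",s["tcp_pos"],s["ft_force"],s["wrist_torque"],s["finger_gap"],s["qpos"][5],s["clock"])
hit=r.movel(N+[115],rate=60,f_stop=8); print(hit)
if not hit: hit=r.movel(N+[91],rate=25,f_stop=8)
s=telemetry.sense(); print(hit,s["tcp_pos"],s["ft_force"],s["wrist_torque"],s["clock"])
E
```

```text
54.19092210919853 [ 518.1713836  -235.76185045   43.43133536] [-0.34239226 -0.58275626  6.35844812]
base [520.8635644   86.17348867 140.04922865] [-0.18238934 -0.42731637 -0.45418928] [0.00436033 0.02564707 0.03485735] 54.14370754455034 2.296572215894104 15.0583
False
True [520.54706026  87.01971721  98.38338063] [-0.98421259 -0.18419368  5.18261561] [-0.01271476  0.1661835  -0.00638121] 16.3
```

The cover is on the neck: contact came with the lip 13 mm above the foot. Next I turn it back in small steps with force feedback.

```bash
cat >> h.py <<'E'
def go(N,z,yaw):
    q=planner.ik([*N,z],down(yaw)); assert q is not None and np.abs(q-telemetry.sense()["qpos"]).max()<.6
    r.movej(q); return telemetry.sense()
E
python3 - <<'E'
from h import *
N=[520.6,87.0]; z=98.4; yaw=-45
for i in range(26):
    yaw+=5; s=go(N,z,yaw); f=s["ft_force"]
    print(yaw,round(z,1),s["tcp_pos"].round(1),f.round(1),s["wrist_torque"][2].round(2),round(s["clock"],2))
    fz=f[2]
    if s["tcp_pos"][2]<92.5: print("dropped"); break
    if abs(s["wrist_torque"][2])>1.2 or np.hypot(*f[:2])>25: print("stop"); break
    z+=np.clip((fz-6)*.12,-2.,1.5)
E
```

```text
-40 98.4 [520.9  87.   98.5] [-0.2  0.2  0.9] 0.02 16.55
-35 97.8 [521.3  86.9  98.4] [-0.  -0.4  5.1] 0.02 16.8
-30 97.7 [521.4  87.   98.4] [0.1 0.8 6.1] 0.07 17.05
-25 97.7 [521.4  87.   98.4] [-0.3  0.3  6. ] 0.1 17.3
-20 97.7 [521.4  86.9  98.4] [-0.4 -0.6  6.2] 0.08 17.55
-15 97.7 [521.3  87.   98.4] [-0.4  0.1  5.4] 0.02 17.8
-10 97.6 [521.4  87.   98.4] [0.2 0.2 5.7] 0.07 18.05
-5 97.6 [521.4  87.   98.3] [0.1 0.2 7.1] 0.03 18.3
0 97.7 [521.1  87.   98.2] [-0.2  0.4  6.3] 0.04 18.55
5 97.8 [520.7  87.1  97.6] [1.2 0.4 1.3] 0.08 18.8
10 97.2 [520.   87.   96.6] [-0.4 -0.4 -1.2] -0.03 19.05
15 96.3 [520.2  87.   96. ] [ 1.4 -0.7  0.2] 0.04 19.3
20 95.6 [520.4  87.   95.5] [ 0.6  0.1 -1.4] 0.0 19.55
25 94.7 [520.7  87.   94.8] [ 0.5  0.3 -1.9] -0.01 19.8
30 93.8 [521.6  87.3  94.6] [1.9 3.5 2.1] -0.97 20.05
35 93.3 [521.5  87.   93.8] [3.5 2.1 1.6] -1.18 20.3
40 92.8 [521.   86.7  92.9] [ 4.2 -0.8 -0.3] -1.02 20.55
45 92.1 [520.7  86.2  92.4] [ 0.3 -3.6  6.2] -1.13 20.8
dropped
```

```bash
python3 - <<'E'
from h import *
N=[520.6,87.0]
def show(t):
    s=telemetry.sense(); print(t,s["tcp_pos"].round(2),s["ft_force"].round(1),s["wrist_torque"].round(2),round(s["finger_gap"],1),round(s["clock"],2))
go(N,92.1,35); show("relax")
print(r.movel(N+[88],rate=15,f_stop=8)); show("press")
jaws.move_gripper(66); r.wait(.3); show("open")
c=wrist("w4"); w=cloud(c); q=w.reshape(-1,3); q=q[np.hypot(*(q[:,:2]-N).T)<40]; q=q[q[:,2]>60]; print("cover top z",np.percentile(q[:,2],[90,99]),len(q))
E
```

```text
relax [519.55  86.91  91.44] [ 0.1 -0.3 -0.4] [-0.04  0.01  0.05] 54.3 21.09
False
press [520.32  87.05  88.02] [-3.2  0.6  4.5] [0.05 0.51 0.03] 54.5 21.52
open [520.59  87.    87.95] [ 0.1  0.1 -0.2] [ 0.02 -0.02  0.  ] 65.9 22.09
cover top z [163.16826501 169.27261676] 55639
```

View pics/w4.png

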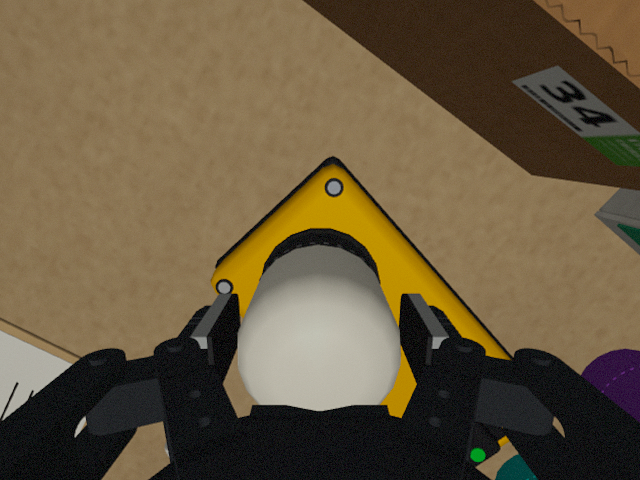

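The cover sits upright on the neck between the open jaws, at (320,330), with its collar down against the lamp. I'll regrip and screw forward.

```bash
python3 - <<'E'
from h import *
N=[520.6,87.0]; z=88.; yaw=35
jaws.move_gripper(48); s=telemetry.sense(); print(s["tcp_pos"].round(2),s["ft_force"].round(1),s["wrist_torque"].round(2)); n=0
for i in range(24):
    yaw-=5; s=go(N,z,yaw); f=s["ft_force"]; t=s["wrist_torque"][2]
    print(yaw,round(z,1),s["tcp_pos"].round(1),f.round(1),t.round(2),round(s["clock"],2))
    n=n+1 if abs(t)>.8 else 0
    if n>=3 or np.hypot(*f[:2])>25: print("stop"); break
    z+=np.clip((f[2]-4)*.08,-.6,.8)
E
```

```text
[520.57  87.01  88.04] [-1.2 -0.2 -0.4] [ 0.02  0.06 -0.04]
30 88.0 [520.7  87.   88.1] [0.5 1.2 0.8] -0.03 22.64
25 87.7 [520.7  87.   87.8] [-0.4 -1.9  1.2] -0.07 22.89
20 87.5 [520.7  87.   87.6] [0.4 1.1 1.2] -0.04 23.14
15 87.3 [520.7  87.   87.4] [ 0.5 -0.9  1.3] -0.04 23.39
10 87.1 [520.7  87.   87.2] [0.2 0.4 2.5] -0.02 23.64
5 87.0 [520.7  87.   87. ] [0.8 0.6 2. ] -0.03 23.89
0 86.8 [520.7  87.   86.9] [ 0.6 -0.1  2. ] -0.07 24.14
-5 86.6 [520.7  87.   86.7] [ 0.4 -0.4  3. ] 0.02 24.39
-10 86.6 [520.6  87.   86.6] [-0.1 -0.5  2.5] -0.09 24.64
-15 86.4 [520.7  87.   86.5] [-0.5  0.3  2.2] -0.05 24.89
-20 86.3 [520.6  87.   86.3] [-0.4 -0.5  3.2] -0.06 25.14
-25 86.2 [520.6  87.   86.3] [0.3 0.3 2.9] -0.02 25.39
-30 86.1 [520.6  87.   86.2] [-0.1  0.   3.1] -0.06 25.64
-35 86.1 [520.6  87.   86. ] [-0.9  0.6  2.8] -0.04 25.89
-40 86.0 [520.4  87.   85.8] [1.5 0.5 1.2] -0.08 26.14
-45 85.8 [520.4  87.   85.6] [-1.1  0.6  1. ] -0.12 26.39
-50 85.5 [520.4  87.1  85.4] [-0.9  1.   0.3] -0.1 26.64
-55 85.2 [520.7  87.3  85.2] [0.5 3.3 0.3] 0.66 26.89
-60 84.9 [521.2  86.7  85. ] [ 2.9 -0.3 -3.1] 1.03 27.14
-65 84.4 [521.1  86.9  84.7] [ 2.2 -0.   1.6] 0.91 27.39
-70 84.2 [521.2  86.6  84.7] [ 2.2 -2.8  4.7] 0.75 27.64
-75 84.2 [521.2  86.7  84.8] [ 1.6 -1.   5. ] 1.18 27.89
-80 84.3 [521.   87.1  84.7] [ 1.5 -0.2  5.5] 1.13 28.14
-85 84.4 [520.9  87.8  84.7] [2.  5.3 3.7] 1.14 28.39
stop
```

Torque rose to a steady 1.1 N m after about 90° forward, and the cover came down about 3.3 mm. I'll release it and check the height from above.

```bash
python3 - <<'E'
from h import *
N=[520.6,87.0]
jaws.move_gripper(78); r.wait(.4); print(telemetry.sense()["ft_force"].round(1))
r.movel(N+[200],rate=150); r.move_ptp([490,30,300],down(0)); r.wait(.3); c=wrist("w5"); w=cloud(c)
for T,P in(("neck",(520.7,86.6)),("purple",(563,-130.5)),):
    q=w.reshape(-1,3); q=q[np.hypot(*(q[:,:2]-P).T)<32]; t=q[q[:,2]>60]; hi=t[t[:,2]>t[:,2].max()-12]
    print(T,np.percentile(t[:,2],[50,90,99]),cv2.minEnclosingCircle(hi[:,:2].astype(np.float32)))
s=viewer.read_camera("side"); v=cv2.resize(s["pixels"][190:290,290:390],(400,400),interpolation=cv2.INTER_CUBIC)
a=viewer.read_camera("scene"); v2=cv2.resize(a["pixels"][190:290,280:380],(400,400),interpolation=cv2.INTER_CUBIC)
cv2.imwrite("pics/chk.png",np.hstack([v2,v]))
for c in(s,a):
    w=cloud(c); q=w.reshape(-1,3)
    for P in((520.7,87),(563,-130.5)):
        t=q[np.hypot(*(q[:,:2]-P).T)<20]; print(np.percentile(t[:,2],[90,97,99.5]))
print(telemetry.sense()["clock"])
E
```

```text
[-1.  -0.3  0.1]
neck [346.11747037 365.65668868 371.27784743] ((504.02655029296875, 76.801025390625), 19.598041534423828)
purple [69.32422507 71.54226796 72.59303   ] ((562.6795654296875, -129.93057250976562), 26.911380767822266)
[117.82391043 119.43624887 570.93144479]
[72.65781749 73.74020688 74.82944063]
[639.49673038 642.05832743 644.26876964]
[70.00226784 71.90790794 73.19199263]
31.9417
```

View pics/chk.png

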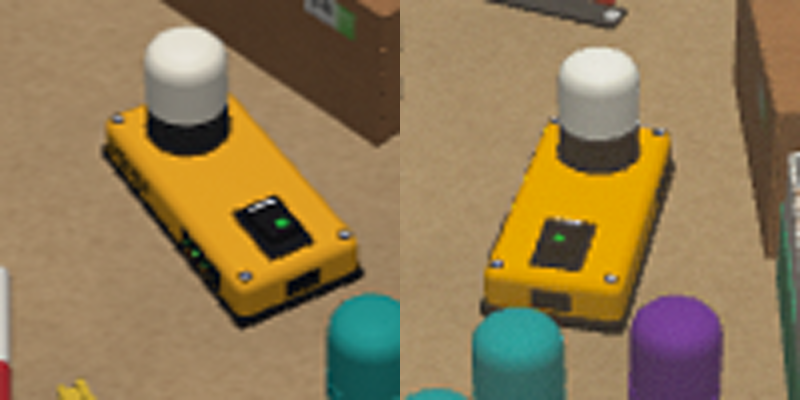

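The picture shows the cover upright and low on the lamp, at scene crop (187,90). I'll compare heights precisely, filtering out the robot's own points.

```bash
python3 - <<'E'
from h import *
c=pickle.load(open("pics/w5.pkl","rb")); cl=[("w5",cloud(c))]+[(n,cloud(viewer.read_camera(n))) for n in("side","scene")]
for n,w in cl:
    q=w.reshape(-1,3); o=[]
    for P,z in(((520.7,87),126),((563,-130.5),82),((469.3,-140.5),82)):
        t=q[(np.hypot(*(q[:,:2]-P).T)<32)&(q[:,2]<z)&(q[:,2]>z-40)]; d=np.hypot(*(t[:,:2]-P).T)<9; o.append((np.median(t[d,2]),d.sum(),cv2.minEnclosingCircle(t[t[:,2]>z-18][:,:2].astype(np.float32))[0]))
    print(n,o)
E
```

```text
w5 [(np.float64(116.18739837414861), np.int64(356), (520.6403198242188, 86.42013549804688)), (np.float64(71.33569823199741), np.int64(298), (562.9130249023438, -129.71636962890625)), (np.float64(71.23803347000563), np.int64(241), (468.9276123046875, -139.73074340820312))]
side [(np.float64(117.46320571407898), np.int64(19), (521.0774536132812, 84.24771881103516)), (np.float64(71.89951085156213), np.int64(31), (562.7568359375, -130.74314880371094)), (np.float64(71.64337991332798), np.int64(29), (469.592041015625, -140.40670776367188))]
scene [(np.float64(112.86704384402753), np.int64(23), (514.9898681640625, 84.21450805664062)), (np.float64(68.84647772482458), np.int64(29), (557.797607421875, -132.8322296142578)), (np.float64(68.2335796034306), np.int64(28), (463.83526611328125, -142.51815795898438))]
```

The height difference is 44.9 mm against 45.1 expected when home and 48 when loose, so the cover is home. Now the rocker: jaws closed, pressing straight down.

```bash
python3 - <<'E'
from h import *
D=[493.3,-35.7]
jaws.move_gripper(0); r.move_ptp(D+[130],down(77.3)); r.movel(D+[85],rate=80); r.wait(.2)
hit=r.movel(D+[67],rate=15,f_stop=14); s=telemetry.sense(); print(hit,s["tcp_pos"],s["ft_force"],s["finger_gap"])
r.movel(D+[150],rate=100); r.move_ptp([470,-40,300],down(0)); r.wait(.3); c=wrist("w6")
w=cloud(c); hsv=cv2.cvtColor(c["pixels"],cv2.COLOR_BGR2HSV)
g=(hsv[...,0]>45)&(hsv[...,0]<75)&(hsv[...,1]>120)&(hsv[...,2]>90)&(np.hypot(w[...,0]-494,w[...,1]+34)<12); print("dot",w[g].mean(0),telemetry.sense()["clock"])
q=w.reshape(-1,3); t=q[(np.hypot(q[:,0]-520.7,q[:,1]-87)<9)&(q[:,2]<130)]; print("cover top",np.median(t[:,2]))
cv2.imwrite("pics/w6c.png",cv2.resize(c["pixels"][100:340,160:480],None,fx=2,fy=2))
E
```

```text
True [493.67422815 -36.39956545  71.79929501] [-2.46843307 -0.6232567   7.47348229] 0.3289736700677198
dot [493.13094181 -36.50415431  52.69076574] 38.3833
cover top 116.15852715713595
```

View pics/w6c.png

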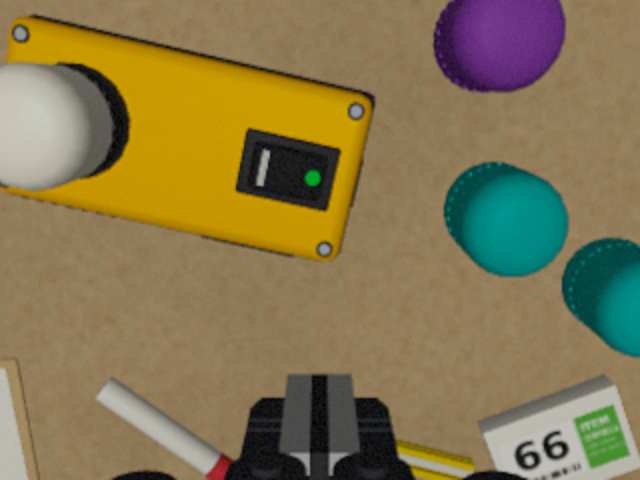

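The dot, at (313,178), dropped from 57.7 to 52.7 mm, its full 5 mm travel, so the switch is on. The cover's top hasn't moved, at 116.2 mm, and the arm is clear of everything. Handing in.

```bash
python3 -c "
from bench import job; print(job.sign_off())"
```

```text
the job is handed in; nothing more can be done
None
```

The opal cover is screwed home on the work light's neck and released, the switch is on by the camera check, and the job is handed in; the sign-off returned no verdict.

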